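Slide the display board home into its notches

ROBOT

A 6-joint arm with a two-finger parallel gripper is mounted at the origin on a cart in front of the work surface, level with it; the furniture and walls round the work are solid. World frame = base frame: x ahead of the robot, y to its left, z up, the work surface at z = 0. Lengths are in m, angles in degrees, forces in N, time in s.
With the tool pointing down it reaches from about 0.3 to 0.75 m from the base axis. Payload 8.5 kg.
Tool frame: the origin (TCP) lies on the centre line of the jaws, within the pads' length; the fingertips stand 14 mm ahead of it and the grasp point (between the pads) lies 5 mm behind it; z points along the fingers, x is the direction in which the jaws open and shut, and the axes are right-handed (so a half turn about z gives the same grasp; the last joint's range is limited). The gripper opens to 85 mm and grips with 20 to 120 N. Pads are 22 mm wide; open, the fingers measure 114 mm over their backs; the gripper's body (76 mm by 85 mm) begins 54 mm behind the grasp point. The pads swing forward as they close: fully open they stand 13 mm farther back than shut.
Start: joints at [63.868, 21.807, 74.336, -0, 83.858, -12.336], TCP at [0.131, 0.534, 0.245] pointing down, gripper open.
Joint ranges: [-178.18, 178.18], [-50.72, 133.34], [12.68, 142.11], [-81.47, 261.47], [9.98, 163.14], [-165.26, 165.26]. Speed limits (degrees/s): [136.94, 136.94, 180, 180, 180, 180].

INTERFACE

Orientations are given as a 3x3 rotation matrix whose columns are the frame's x, y, z axes.
In Python, from rig import * gives the robot as it stands.
- The arm moves only by the shell command python3 -m crank 'ROWS' [FORCE]. ROWS is JSON, one flat list of numbers, 7 for each row, row after row: the turn, a rotation vector about the world's x, y, z in rad, then the shift along the world's x, y, z in m, then the opening in per cent of the stroke, from 0 (shut) to 100 (fully open). A call has 1 to 20 rows; each row shifts and turns the commanded pose from where the row before left it; what a row does not reach is not made up. A row lasts 1/10 s, in which the tool goes at most 50 mm and 8.59 degrees, less where a joint would pass 70% of its speed; a pose out of reach is approached as far as the arm can. A call is refused whole if a number of a shift passes 0.05 or a number of a turn 0.15, either way. A call with a gripper value outside its range is refused whole. The fingers move at their own pace and stop on an object; FORCE is the grip in N (left out, the last holds). Time passes only in rows, so rows that do not move let the fingers close. It gives the time, the measured TCP pose, the force and the opening at its end, in the units of the state.
- observe(): the state, without advancing time (a new reading comes with each control period).
- get_image(name): name is "scene" or "top" or "wrist"; returns a dict with "frame" (384x512x3 uint8, red, green, blue), "fov_y" (degrees; the focal length in pixels is half the picture's height over the tangent of half this angle, whatever the lens; pixels are square), "cx", "cy" (the principal point, pixels), "world_to_cam" (4x4, takes a point from world to camera coordinates). Camera axes: x right, y up, looking along -z (the intrinsics and any distortion apply to the point x, -y, -z); pixel columns grow to the right and rows downward; lengths in m; the calibration is good to about 2 mm. A picture is of the moment at which its call begins. There is no depth.
- close_job(): hands the job in, once; it reports no verdict.
The state is a dict: "time_s": time; "q": joint angles; "qvel": joint speeds; "joint_efforts": joint torques, N m; "position": TCP position; "tool_rot": TCP orientation; "ft_force": force on the tool from outside, world axes, zero at the start; "wrist_torque": the same for the moment, N m; "grip_width": finger opening in m.
Only numpy, scipy, OpenCV 4.12 (cv2) and the standard library are available. Lean on these libraries where they do the work, as an engineer would, in place of code of your own. Each camera call takes 0.05 s, during which the arm holds its last target. There are 200 camera calls.

TASK

The wooden display board was drawn out for filling: push it along the white rails (the brass plate at its rear is there to push on) until you feel its two brass pins drop into the notches and it lies level and fully home, then draw the hand back clear. Push it gently and never lift the board off its rails. The tin and the pack on it must ride along standing and untouched, and everything else on the table stays where it is.

Things in the scene. Friction and masses are not known exactly. Their poses are not given: they have to be found in the camera images.
- rail_stand: Fixed stand 330 (its x) x 150, wooden base 12 thick, two white rails along x. Origin: on the table under its centre; x points the way the board is pushed home, z up. Rail tops 50 above the table, 20 wide, centred at y = +-52; outer cheeks up to 58 at y = +-62 to 67; brass stops 9 high on the last 10 of each rail end. Gap between the rails 84 wide, free down to 25 above the table (mm).
- board: Loose wooden board 180 (its x, along the rails) x 136, slab 18 to 30 above the origin, 0.5 to 0.7 kg (load 0.18 more), on two brass cross pins 10 thick at x = +-65. Origin midway between the pins at their undersides: 50 above the table on the rails, 42 when home. Starts 50 to 90 short of home, x along the stand's. 2 side play, dry friction. Pushed fast or hard it may skip or tip out (mm).
- push_plate (a point): Centre of the outer (rear, -x) face of the brass plate on the rear edge of the board, where it is pushed. The plate is 70 wide (y), 42 high and 8 thick; it reaches from 6 to 48 above the board's origin, this point is 27 above it and 90 behind it. It rises 18 above the slab. Sliding takes 3 to 8 N; about 12 N against the notch walls is safe (mm).
- home (a point): Point on the stand where the board's origin lies when fully home: 30 ahead (+x) of the stand's centre, 42 above the table. Each rail's two notches lie 65 before and 65 beyond it: 16 wide, 8 deep, with upright walls that stop the board once its pins have dropped in (mm).
- tin: Red and cream round tin, 64 in diameter and high, 0.12 kg, standing loose on the front half of the board, 42 to 48 ahead of its origin; origin under its centre (mm).
- pack: Yellow flat pack of wafers, 46 (along the board's x) x 96 x 22, 0.06 kg, lying loose on the rear half of the board, 30 to 40 behind its origin; origin under its centre (mm).
- green_tin: Bystander: green round tin, 64 in diameter and high; origin under its centre (mm).
- red_spool: Bystander: red ribbon spool, 53 in diameter, 22 high; origin under its centre (mm).
- gold_spool: Bystander: yellow ribbon spool, 53 in diameter, 22 high; origin under its centre (mm).
- twist_sweet: Bystander: blue wrapped sweet, 36 x 60 x 18; origin under its centre (mm).
- dark_bar: Bystander: thin black chocolate bar with a green stripe, 27 x 92 x 9; origin under its centre (mm).
Mind the look-alikes: they are no part of the job. There is more than one size of the pack; the one meant has the size given above.

How it is judged (in metres and radians):
On the way, in this order (a step that is already met when the one before it is completed fails the run):
1. the board, riding on its rails, is pushed along by the robot's fingers or hand (contact force between any of the fingers, the arm and board above 0.3 N and x of board in the frame of rail_stand between -0.012 and 0.022 m and z of board in the frame of rail_stand between 0.046 and 0.056 m), for 0.05 s.
2. the board has dropped into the notches (x of board in the frame of rail_stand between 0.024 and 0.036 m and y of board in the frame of rail_stand between -0.006 and 0.006 m and z of board in the frame of rail_stand between 0.038 and 0.0445 m and angle between board's own z axis and vertical below 0.03 rad and angle between the x axis of board and the x axis of rail_stand, either way round below 0.06 rad), for 0.2 s.
At the end, for the whole second after the job is handed in: The board lies level (within 0.03 rad) in both pairs of notches: its origin within 6 mm of home along and across the rails and no more than 2.5 mm above the seated height; tin and pack stand upright on the board, all at rest; the bystanders are within 20 mm of where they stood (all of step 2 and x of tin in the frame of board between -0.09 and 0.09 m and y of tin in the frame of board between -0.068 and 0.068 m and z of tin in the frame of board between 0.024 and 0.036 m and angle between each of tin, pack's own z axis and vertical below 0.1 rad and x of pack in the frame of board between -0.09 and 0.09 m and y of pack in the frame of board between -0.068 and 0.068 m and z of pack in the frame of board between 0.024 and 0.036 m and linear speed of each of board, tin, pack below 0.02 m/s and distance of each of green_tin, red_spool, gold_spool, twist_sweet, dark_bar from where it was at the start of the episode below 0.02 m); the robot touches nothing.
It fails at once if the board is lifted off its rails or tipped (z of board in the frame of rail_stand above 0.058 m or angle between board's own z axis and vertical above 0.12 rad).
It fails at once if the board is pushed hard (over 40 N) (contact force between any of the fingers, the arm and board above 40 N).
It fails at once if the tin or the pack is touched (contact force between any of the fingers, the arm and tin above 0.5 N or contact force between any of the fingers, the arm and pack above 0.5 N).
It fails at once if the tin or the pack tips or leaves the board (angle between any of tin, pack's own z axis and vertical above 0.35 rad or z of any of tin, pack in the frame of board below 0.015 m).
It fails at once if a bystander is displaced by more than 20 mm (distance of any of green_tin, red_spool, gold_spool, twist_sweet, dark_bar from where it was at the start of the episode above 0.02 m).
It also fails if it takes over 53 s, if anything falls off the work surface, if the arm or the gripper's body presses on something with over 40 N, if the wrist force passes 120 N, or if a joint passes its speed limit or range.

## Working session

There is one attempt and no reset: what is moved stays moved. The work goes in short steps, Python scripts to look and compute and a shell command to move; the robot and the scene stay as the last step left them, time stands still between calls to the robot, and variables do not carry over. Pictures are saved under pics/ and viewed, about 8 in all and at most 12, crops included, and the job is handed in when it is done.

```bash
mkdir -p pics
python3 - <<'E'
from rig import *
import cv2,json
o=observe();print({k:o[k] for k in('time_s','position','tool_rot','grip_width','ft_force')})
for n in('scene','top'):
    i=get_image(n);cv2.imwrite(f'pics/{n}1.png',cv2.cvtColor(i['frame'],cv2.COLOR_RGB2BGR))
    print(n,i['fov_y'],i['cx'],i['cy'],i['world_to_cam'],[k for k in i])
E
```

```text
{'time_s': 0.0, 'position': array([0.13105562, 0.5338766 , 0.24468675]), 'tool_rot': array([[ 2.38457653e-01,  9.71152661e-01, -6.76016986e-04],
       [ 9.71151745e-01, -2.38458384e-01, -1.37353669e-03],
       [-1.49511573e-03, -3.28984741e-04, -9.99998828e-01]]), 'grip_width': 0.08536170940174344, 'ft_force': array([ 0.73129214,  0.21318842, -0.16813016])}
scene 53.790264645561564 256.98855503453785 189.84959758328003 [[ 0.43249881 -0.9016205  -0.00502518 -0.24497915]
 [ 0.69970335  0.33211557  0.63254602 -0.38393047]
 [-0.56864752 -0.27709154  0.77450647 -1.03937391]
 [ 0.          0.          0.          1.        ]] ['frame', 'fov_y', 'cx', 'cy', 'world_to_cam']
top 43.50103458994204 252.65831284852916 188.70274352495952 [[-1.32407436e-02 -9.99912330e-01 -1.20857569e-04 -8.64018012e-03]
 [ 9.94163997e-01 -1.31775662e-02  1.07071470e-01 -4.90081995e-01]
 [-1.07063676e-01  1.29755364e-03  9.94251319e-01 -1.31299530e+00]
 [ 0.00000000e+00  0.00000000e+00  0.00000000e+00  1.00000000e+00]] ['frame', 'fov_y', 'cx', 'cy', 'world_to_cam']
```

View pics/top1.png

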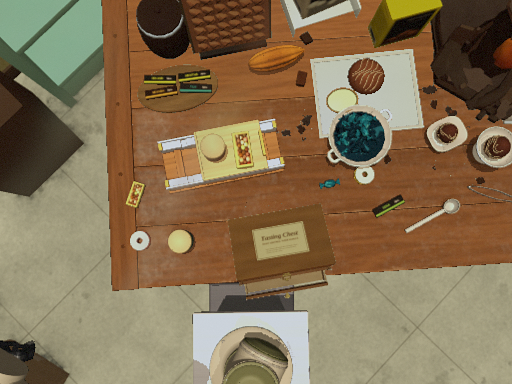

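View pics/scene1.png

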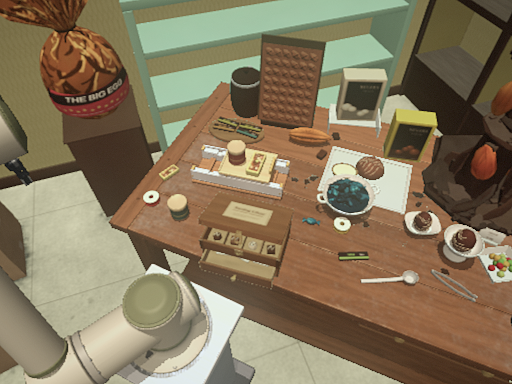

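The stand lies left of centre in the top view, about (160–285, 120–190). The tin at (213,147) is to the left of the pack at (244,150), so home is toward image left, which is world +y. I'll enlarge this area.

Run:
```python
import cv2
a=cv2.imread('pics/top1.png')[110:200,150:296];b=cv2.imread('pics/scene1.png')[130:205,180:305]
cv2.imwrite('pics/topc.png',cv2.resize(a,None,fx=5.4,fy=5.4,interpolation=cv2.INTER_CUBIC))
cv2.imwrite('pics/scenec.png',cv2.resize(b,None,fx=6.4,fy=6.4,interpolation=cv2.INTER_CUBIC))
```

```text
(no output)
```

View pics/topc.png

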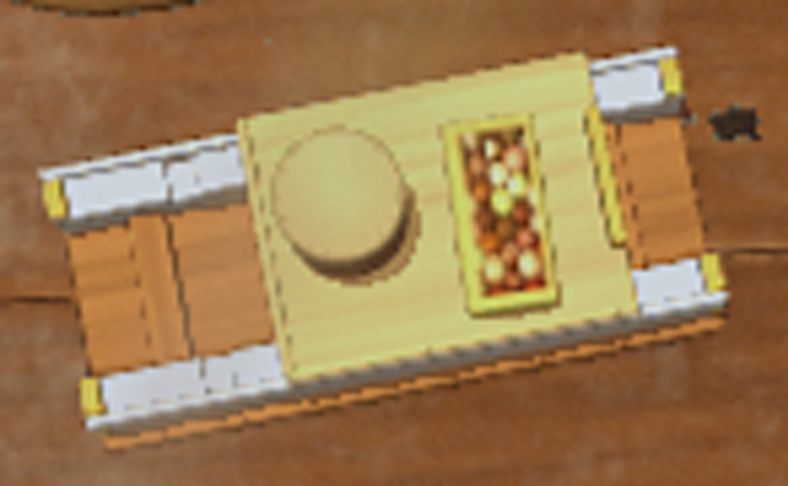

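View pics/scenec.png

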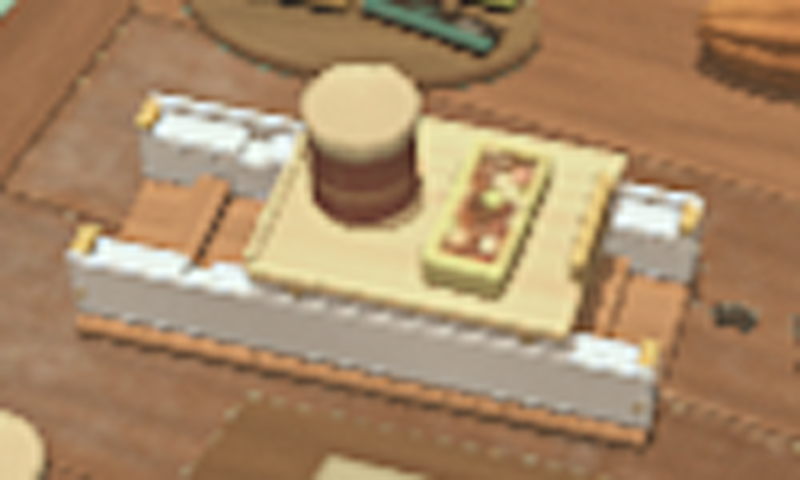

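Both crops show the stand's cheek corners and the slab's top corners clearly. I'll fit the poses of the stand and board to them.

```bash
cat > fit.py <<'E'
import numpy as np
from rig import *
from scipy.optimize import least_squares
C={}
for n in('top','scene'):
    i=get_image(n);C[n]=(np.array(i['world_to_cam']),192/np.tan(np.radians(i['fov_y']/2)),i['cx'],i['cy'])
def proj(n,p):
    T,f,cx,cy=C[n];c=np.atleast_2d(p)@T[:3,:3].T+T[:3,3];return np.c_[cx+f*c[:,0]/-c[:,2],cy-f*c[:,1]/-c[:,2]]
def pts(q,l):
    x,y,a=q;l=np.array(l);c,s=np.cos(a),np.sin(a);return np.c_[x+c*l[:,0]-s*l[:,1],y+s*l[:,0]+c*l[:,1],l[:,2]]
def fit(obs,q0):
    r=lambda q:np.concatenate([(proj(n,pts(q,l))-u).ravel() for n,l,u in obs])
    s=least_squares(r,q0);print(s.x[:2].round(4),np.degrees(s.x[2]).round(2),'res',s.fun.round(1));return s.x
E
cat > m1.py <<'E'
from fit import *
t=lambda a:np.array(a)/5.4+[150,110]-.4
s=lambda a:np.array(a)/6.4+[180,130]-.4
K=[[.165,-.067,.058],[-.165,-.067,.058],[-.165,.067,.058],[.165,.067,.058]]
B=[[.09,-.068,.08],[-.09,-.068,.08],[-.09,.068,.08],[.09,.068,.08]]
ko=('top',K,t([[40,170],[675,47],[727,295],[90,424]]));ks=('scene',K,s([[150,95],[703,195],[655,365],[68,252]]))
bo=('top',B,t([[240,118],[586,53],[634,312],[285,380]]));bs=('scene',B[1:],s([[628,155],[572,333],[247,268]]))
q0=[.5,.1,1.7]
for o in([ko],[ks],[ko,ks]):S=fit(o,q0)
for o in([bo],[bs],[bo,bs]):b=fit(o,q0)
R=np.array([[np.cos(S[2]),-np.sin(S[2])],[np.sin(S[2]),np.cos(S[2])]])
print('board in stand',R.T@(b[:2]-S[:2]),'push dir',R[:,0])
print('plate centre',pts(S,[[ (R.T@(b[:2]-S[:2]))[0]-.09,0,.077]]),'stand rear end',pts(S,[[-.165,0,0]]))
T,f,cx,cy=C['top']
for nm,u,h in(('bowl edge',(331,157),.05),('chest corner',(228,217),.1),('chest c2',(326,206),.1)):
    d=T[:3,:3].T@np.array([(u[0]-cx)/f,-(u[1]-cy)/f,-1]);o=-T[:3,:3].T@T[:3,3];print(nm,(o+d*(h-o[2])/d[2]).round(3))
E
python3 m1.py
```

```text
[0.5867 0.0712] 100.67 res [ 0.  -0.2  0.1 -0.7  0.4  0.4 -0.5  0.4]
[0.5897 0.0763] 101.17 res [ 0.  -0.6  0.1 -0.6 -0.2  0.6  0.1  0.5]
[0.5872 0.0728] 100.82 res [-0.6 -0.2 -0.6 -1.  -0.1  0.1 -1.   0.3  0.7 -0.1  0.8  0.3  0.3  1.6
  0.5  1.1]
[0.5914 0.0435] 99.96 res [-0.9 -0.3  0.4 -0.4  1.   0.4 -0.4  0.2]
[0.5925 0.0447] 100.77 res [ 0.2 -0.2 -0.   0.  -0.2  0.1]
[0.5917 0.0437] 100.15 res [-1.1 -0.3  0.2 -0.5  0.9  0.2 -0.4  0.2  0.5  0.3 -0.1  0.4 -0.2  0.1]
board in stand [-0.02942664  0.0010782 ] push dir [-0.18776697  0.9822136 ]
plate centre [[ 0.60966299 -0.04446626  0.077     ]] stand rear end [[ 0.61822017 -0.08922904  0.        ]]
bowl edge [ 0.572 -0.232  0.05 ]
chest corner [0.408 0.05  0.1  ]
chest c2 [ 0.434 -0.206  0.1  ]
```

Stand fit: origin (0.587, 0.073), yaw 100.8°. The board is at stand x ≈ −29 mm, so it is about 59 mm short of home, within the stated 50–90. The two views agree to about 3–5 mm. I'll move the shut fingers over a point about 30 mm behind the plate, staying high, with the jaw axis across the rails.

```bash
python3 -m crank '[0,0,-0.057,0.0242,-0.0304,0,0, 0,0,-0.057,0.0242,-0.0304,0,0, 0,0,-0.057,0.0242,-0.0304,0,0, 0,0,-0.057,0.0242,-0.0304,0,0, 0,0,-0.057,0.0242,-0.0304,0,0, 0,0,-0.057,0.0242,-0.0304,0,0, 0,0,-0.057,0.0242,-0.0304,0,0, 0,0,-0.057,0.0242,-0.0304,0,0, 0,0,-0.057,0.0242,-0.0304,0,0, 0,0,-0.057,0.0242,-0.0304,0,0, 0,0,-0.057,0.0242,-0.0304,0,0, 0,0,-0.057,0.0242,-0.0304,0,0, 0,0,-0.057,0.0242,-0.0304,0,0, 0,0,-0.057,0.0242,-0.0304,0,0, 0,0,-0.057,0.0242,-0.0304,0,0, 0,0,-0.057,0.0242,-0.0304,0,0, 0,0,-0.057,0.0242,-0.0304,0,0, 0,0,-0.057,0.0242,-0.0304,0,0, 0,0,-0.057,0.0242,-0.0304,0,0, 0,0,-0.057,0.0242,-0.0304,0,0]' 30
python3 -m crank '[0,0,0,0,0,0,0, 0,0,0,0,0,0,0]'
```

```text
time_s: 2.2
position: [0.6159, -0.0753, 0.2451]
tool_rot: [[0.982, 0.186, -0.0], [0.186, -0.982, 0.0], [-0.0, -0.0, -1.0]]
ft_force: [0.3, -0.2, 0.4]
grip_width: -0.0001
time_s: 2.4
position: [0.6152, -0.0743, 0.2446]
tool_rot: [[0.982, 0.188, -0.001], [0.188, -0.982, 0.001], [-0.001, -0.001, -1.0]]
ft_force: [-0.2, 0.8, 0.2]
grip_width: 0.0001
```

Run:
```python
from rig import *
import cv2,numpy as np
w=get_image('wrist')['frame'];s=get_image('scene')['frame'][80:210,170:330]
s=cv2.resize(s,(473,384),interpolation=cv2.INTER_CUBIC)
o=np.hstack([cv2.resize(w,(512,384)),s]);o=cv2.resize(o,(800,312))
cv2.imwrite('pics/w2.png',o[:,:,::-1])
```

```text
(no output)
```

View pics/w2.png

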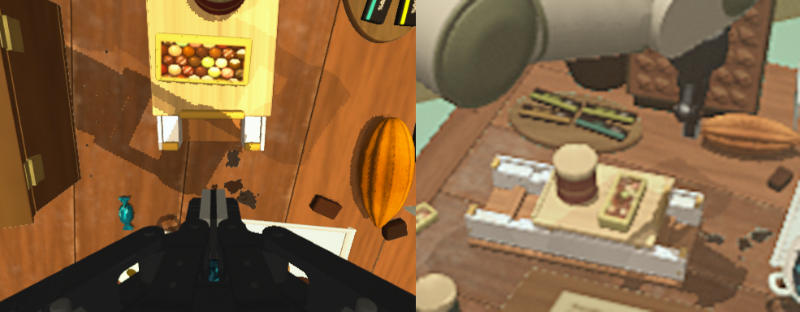

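The fingers are centred on the plate in the wrist view (plate centre near (212,113), fingers near (214,190)), and there is free room behind it. Next I descend with a slight tilt so that the tips lead and push low on the plate.

```bash
python3 -m crank '[0.015,0.003,0,0,0,-0.02,0, 0.015,0.003,0,0,0,-0.02,0, 0.015,0.003,0,0,0,-0.02,0, 0.015,0.003,0,0,0,-0.02,0, 0.015,0.003,0,0,0,-0.02,0, 0.015,0.003,0,0,0,-0.02,0, 0.015,0.003,0,0,0,-0.02,0, 0.015,0.003,0,0,0,-0.02,0, 0.015,0.003,0,0,0,-0.005,0, 0,0,0,0,0,0,0, 0,0,0,0,0,0,0]'
python3 - <<'E'
from rig import *
import cv2
w=get_image('wrist')['frame'];cv2.imwrite('pics/w3.png',w[:,:,::-1])
E
```

```text
time_s: 3.6
position: [0.6155, -0.0737, 0.0815]
tool_rot: [[0.982, 0.188, -0.025], [0.189, -0.973, 0.134], [0.0, -0.136, -0.991]]
ft_force: [0.2, -0.1, 0.4]
grip_width: -0.0001
```

View pics/w3.png

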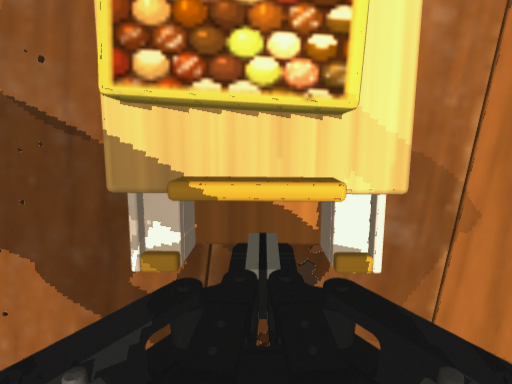

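The tips are behind the plate, centred and clear of the rails. Now I approach slowly.

```bash
python3 -m crank '[0,0,0,-0.0004,0.002,0,0, 0,0,0,-0.0004,0.002,0,0, 0,0,0,-0.0004,0.002,0,0, 0,0,0,-0.0004,0.002,0,0, 0,0,0,-0.0004,0.002,0,0, 0,0,0,-0.0004,0.002,0,0, 0,0,0,-0.0002,0.001,0,0, 0,0,0,-0.0002,0.001,0,0]'
python3 -m crank '[0,0,0,-0.0002,0.001,0,0, 0,0,0,-0.0002,0.001,0,0, 0,0,0,-0.0002,0.001,0,0, 0,0,0,-0.0002,0.001,0,0]'
python3 -m crank '[0,0,0,-0.0002,0.001,0,0, 0,0,0,-0.0002,0.001,0,0, 0,0,0,-0.0002,0.001,0,0, 0,0,0,-0.0002,0.001,0,0]'
```

```text
time_s: 4.45
position: [0.6123, -0.0598, 0.0803]
tool_rot: [[0.982, 0.187, -0.027], [0.189, -0.973, 0.135], [-0.001, -0.137, -0.991]]
ft_force: [-0.2, -0.2, -0.3]
grip_width: -0.0003
time_s: 4.85
position: [0.6115, -0.0558, 0.0803]
tool_rot: [[0.982, 0.187, -0.027], [0.189, -0.973, 0.135], [-0.001, -0.137, -0.991]]
ft_force: [-0.0, 0.4, -0.2]
grip_width: -0.0002
time_s: 5.25
position: [0.611, -0.0523, 0.0804]
tool_rot: [[0.982, 0.187, -0.026], [0.189, -0.973, 0.134], [-0.001, -0.136, -0.991]]
ft_force: [1.4, -5.0, -0.4]
grip_width: -0.0
```

Contact: about 5 N, close to the predicted place. I continue at 10 mm/s.

```bash
python3 -m crank '[0,0,0,-0.0002,0.001,0,0, 0,0,0,-0.0002,0.001,0,0, 0,0,0,-0.0002,0.001,0,0, 0,0,0,-0.0002,0.001,0,0, 0,0,0,-0.0002,0.001,0,0]'
python3 -m crank '[0,0,0,-0.0002,0.001,0,0, 0,0,0,-0.0002,0.001,0,0, 0,0,0,-0.0002,0.001,0,0, 0,0,0,-0.0002,0.001,0,0, 0,0,0,-0.0002,0.001,0,0]'
python3 -m crank '[0,0,0,-0.0002,0.001,0,0, 0,0,0,-0.0002,0.001,0,0, 0,0,0,-0.0002,0.001,0,0, 0,0,0,-0.0002,0.001,0,0, 0,0,0,-0.0002,0.001,0,0, 0,0,0,-0.0002,0.001,0,0, 0,0,0,-0.0002,0.001,0,0, 0,0,0,-0.0002,0.001,0,0, 0,0,0,-0.0002,0.001,0,0, 0,0,0,-0.0002,0.001,0,0]'
```

```text
time_s: 5.75
position: [0.6098, -0.0468, 0.0803]
tool_rot: [[0.982, 0.187, -0.027], [0.189, -0.973, 0.134], [-0.001, -0.137, -0.991]]
ft_force: [0.5, -4.8, -1.2]
grip_width: -0.0002
time_s: 6.25
position: [0.6087, -0.0418, 0.0803]
tool_rot: [[0.982, 0.187, -0.027], [0.189, -0.973, 0.135], [-0.001, -0.137, -0.991]]
ft_force: [1.2, -4.8, -0.6]
grip_width: 0.0001
time_s: 7.25
position: [0.6067, -0.0318, 0.0803]
tool_rot: [[0.982, 0.187, -0.027], [0.189, -0.973, 0.135], [-0.001, -0.137, -0.991]]
ft_force: [0.6, -4.7, 0.2]
grip_width: -0.0001
```

Run:
```python
from rig import *
import cv2,numpy as np
w=get_image('wrist')['frame'];t=get_image('top')['frame'][105:205,145:300]
t=cv2.resize(t,(595,384),interpolation=cv2.INTER_CUBIC)
cv2.imwrite('pics/w4.png',cv2.resize(np.hstack([w,t]),(800,278))[:,:,::-1])
```

```text
(no output)
```

View pics/w4.png

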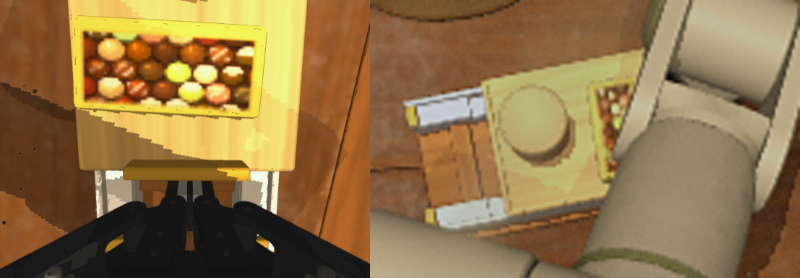

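The board slides steadily at about 5 N, and the tin and pack are standing. By my fit the drop comes at TCP y of about 0.002 ± 4 mm, so I go at 10 mm/s to y = −0.010, then slower.

```bash
python3 -m crank '[0,0,0,-0.0002,0.001,0,0, 0,0,0,-0.0002,0.001,0,0, 0,0,0,-0.0002,0.001,0,0, 0,0,0,-0.0002,0.001,0,0, 0,0,0,-0.0002,0.001,0,0, 0,0,0,-0.0002,0.001,0,0, 0,0,0,-0.0002,0.001,0,0, 0,0,0,-0.0002,0.001,0,0, 0,0,0,-0.0002,0.001,0,0, 0,0,0,-0.0002,0.001,0,0]'
python3 -m crank '[0,0,0,-0.0002,0.001,0,0, 0,0,0,-0.0002,0.001,0,0, 0,0,0,-0.0002,0.001,0,0, 0,0,0,-0.0002,0.001,0,0, 0,0,0,-0.0002,0.001,0,0, 0,0,0,-0.0002,0.001,0,0, 0,0,0,-0.0002,0.001,0,0, 0,0,0,-0.0002,0.001,0,0, 0,0,0,-0.0002,0.001,0,0, 0,0,0,-0.0002,0.001,0,0]'
python3 -m crank '[0,0,0,-0.0001,0.0005,0,0, 0,0,0,-0.0001,0.0005,0,0, 0,0,0,-0.0001,0.0005,0,0, 0,0,0,-0.0001,0.0005,0,0]'
```

```text
time_s: 8.35
position: [0.6047, -0.0218, 0.0803]
tool_rot: [[0.982, 0.187, -0.027], [0.189, -0.973, 0.135], [-0.001, -0.137, -0.991]]
ft_force: [0.8, -3.8, 0.9]
grip_width: 0.0
time_s: 9.35
position: [0.6027, -0.0118, 0.0803]
tool_rot: [[0.982, 0.187, -0.027], [0.189, -0.973, 0.135], [-0.001, -0.137, -0.991]]
ft_force: [0.8, -5.2, 0.8]
grip_width: 0.0001
time_s: 9.75
position: [0.6024, -0.0099, 0.0803]
tool_rot: [[0.982, 0.187, -0.027], [0.189, -0.973, 0.135], [-0.001, -0.137, -0.991]]
ft_force: [1.2, -4.4, 0.3]
grip_width: -0.0001
```

```bash
R='[0,0,0,-0.0001,0.0005,0,0, 0,0,0,-0.0001,0.0005,0,0, 0,0,0,-0.0001,0.0005,0,0, 0,0,0,-0.0001,0.0005,0,0]' 
python3 -m crank '[0,0,0,-0.0001,0.0005,0,0, 0,0,0,-0.0001,0.0005,0,0, 0,0,0,-0.0001,0.0005,0,0, 0,0,0,-0.0001,0.0005,0,0, 0,0,0,-0.0001,0.0005,0,0, 0,0,0,-0.0001,0.0005,0,0]'|grep -E 'pos|ft'
python3 -m crank '[0,0,0,-0.0001,0.0005,0,0, 0,0,0,-0.0001,0.0005,0,0, 0,0,0,-0.0001,0.0005,0,0, 0,0,0,-0.0001,0.0005,0,0, 0,0,0,-0.0001,0.0005,0,0, 0,0,0,-0.0001,0.0005,0,0]'|grep -E 'pos|ft'
python3 -m crank '[0,0,0,-0.0001,0.0005,0,0, 0,0,0,-0.0001,0.0005,0,0, 0,0,0,-0.0001,0.0005,0,0, 0,0,0,-0.0001,0.0005,0,0]'|grep -E 'pos|ft'
```

```text
position: [0.6018, -0.0068, 0.0803]
ft_force: [0.7, -4.8, 1.0]
position: [0.6009, -0.0034, 0.0801]
ft_force: [0.0, -0.9, -1.0]
position: [0.6007, -0.0016, 0.0803]
ft_force: [0.7, 1.1, 0.7]
```

The force fell from 5 N to about 0 near y = −0.004, so the pins have probably dropped. I stop and look.

Run:
```python
from rig import *
import cv2,numpy as np
w=get_image('wrist')['frame'];t=get_image('scene')['frame'][130:205,180:305]
t=cv2.resize(t,(640,384),interpolation=cv2.INTER_CUBIC)
cv2.imwrite('pics/w5.png',cv2.resize(np.hstack([w,t]),(800,267))[:,:,::-1])
```

```text
(no output)
```

View pics/w5.png

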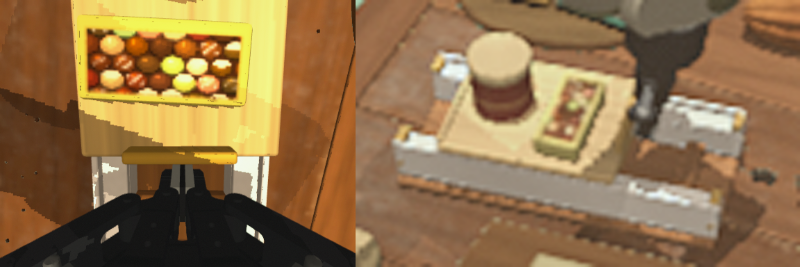

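The board appears lower and a small gap shows at the fingers. I draw back clear before measuring.

```bash
python3 -m crank '[0,0,0,0.001,-0.005,0,0, 0,0,0,0.002,-0.01,0,0, 0,0,0,0.002,-0.01,0,0, 0,0,0,0.002,-0.01,0,0, 0,0,0,0,0,0.03,0, 0,0,0,0,0,0.04,0, 0,0,0,0,0,0.04,0, 0,0,0,0,0,0.04,0, 0,0,0,0.02,-0.03,0.02,0, 0,0,0,0.0,-0.04,0,0, 0,0,0,0.0,-0.04,0,0, 0,0,0,0.0,-0.04,0,0, 0,0,0,0,-0.04,0,0, 0,0,0,0,-0.04,0,0, 0,0,0,0,0,0,0, 0,0,0,0,0,0,0]'
python3 - <<'E'
from rig import *
import cv2,numpy as np
a=get_image('top')['frame'][110:200,150:296];b=get_image('scene')['frame'][130:205,180:305]
a=cv2.resize(a,(480,296),interpolation=cv2.INTER_CUBIC);b=cv2.resize(b,(493,296),interpolation=cv2.INTER_CUBIC)
z=np.zeros((592,800,3),np.uint8)
z[:]=np.pad(np.vstack([np.pad(a,((0,0),(0,13),(0,0))),b]),((0,0),(0,307),(0,0)))
cv2.imwrite('pics/f6.png',z[:,:493,::-1])
E
```

```text
time_s: 13.05
position: [0.6274, -0.2683, 0.2498]
tool_rot: [[0.982, 0.185, -0.027], [0.187, -0.973, 0.135], [-0.001, -0.138, -0.99]]
ft_force: [-0.5, 1.2, 0.4]
grip_width: -0.0004
```

View pics/f6.png

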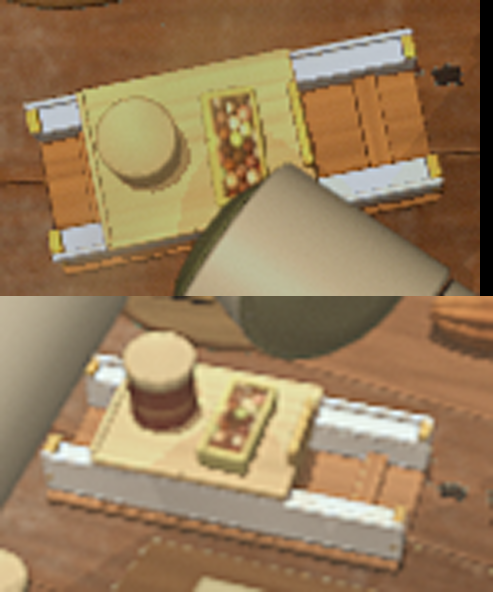

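```bash
cat > m2.py <<'E'
from fit import *
S=[.5872,.0728,np.radians(100.82)]
t=lambda a:np.array(a)/3.288+[150,110]-.3
s=lambda a:(np.array(a)-[0,296])/3.944+[180,130]-.3
B=np.array([[.09,-.068],[-.09,-.068],[-.09,.068],[.09,.068]])
obs=[('top',[0,1,3],t([[79,92],[289,50],[107,249]])),('scene',[1,2,3],s([[322,387],[290,497],[93,460]]))]
def r(q):
    return np.concatenate([(proj(n,pts(q[:3],[[*B[i],q[3]-q[4]*B[i][0]] for i in ix]))-u).ravel() for n,ix,u in obs])
f=least_squares(r,[.58,.1,1.76,.075,0],x_scale=[.1,.1,.1,.1,.1])
cov=np.linalg.inv(f.jac.T@f.jac)*.5**2;sd=np.sqrt(np.diag(cov))
R=np.array([[np.cos(S[2]),-np.sin(S[2])],[np.sin(S[2]),np.cos(S[2])]])
print('board in stand',R.T@(f.x[:2]-S[:2]),'yaw',np.degrees(f.x[2]),'top z',f.x[3],'pitch',f.x[4],'sd',sd.round(4));print(f.fun.round(1))
for z in(.072,.080):
    g=least_squares(lambda q:r([*q,z,0]),f.x[:3]);print(z,R.T@(g.x[:2]-S[:2]),g.cost,g.fun.round(1))
E
python3 m2.py
```

```text
board in stand [0.02705574 0.00350327] yaw 100.78768597554127 top z 0.0705280064455711 pitch 0.019659496856389035 sd [0.001  0.0008 0.0077 0.0023 0.0204]
[-0.6 -0.2  0.2 -0.7  0.1  0.6  1.3  0.3 -0.5  0.1 -0.5  0.2]
0.072 [0.02675516 0.0039262 ] 1.9434628132491398 [-0.8 -0.2  0.2 -0.7  0.2  0.7  1.3  0.3 -0.3  0.2 -0.5 -0.2]
0.08 [0.02571447 0.00696337] 3.960362134151837 [-0.6  0.1  0.8 -0.3  0.3  1.3  1.4 -0.5 -0.4 -0.6 -0.8 -1.2]
```

The fit prefers the seated height: slab top 70.5 ± 2.3 mm against 72 when home. Its cost is half that of the riding height, and the tilt is about 0. I'll check this with an overlay on an enlarged crop.

```bash
cat > ov.py <<'E'
from fit import *
import cv2
S=[.5872,.0728,np.radians(100.82)]
im=get_image('scene')['frame'][150:200,190:290].copy();k=8
im=cv2.resize(im,None,fx=k,fy=k,interpolation=cv2.INTER_LANCZOS4)[:,:,::-1]
a=cv2.imread('pics/scene1.png')[150:200,190:290]
ref=cv2.resize(a,None,fx=4,fy=4,interpolation=cv2.INTER_LANCZOS4)
cv2.imwrite('pics/ov.png',np.vstack([im,np.pad(ref,((0,0),(0,400),(0,0)))]))
E
python3 ov.py
```

```text
(no output)
```

View pics/ov.png

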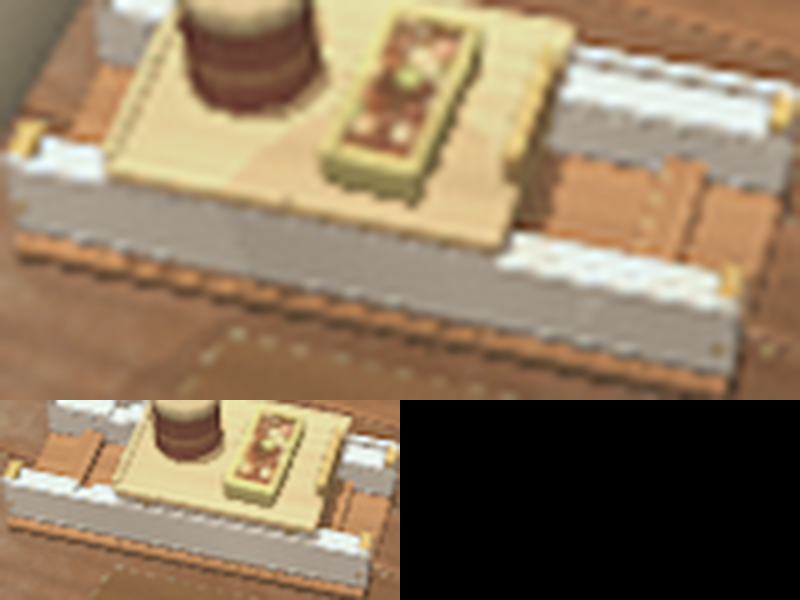

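In this crop the slab's lower edge lies down on the cheek top at both the front (105,180) and the rear (500,245). Before the push (inset) a gap showed there. So it is seated and level, the tin and pack stand, and the hand is clear. I'll hand it in.

Run:
```python
from rig import *
print(close_job(),observe()['time_s'])
```

```text
the job is handed in; nothing more can be done
the job is handed in; nothing more can be done
```

I pushed the board about 55 mm along the rails with shut, slightly tilted fingertips low on the brass plate, at 5–10 mm/s. It slid steadily at about 5 N. The force then fell to about 0 as the pins dropped, and I drew the hand back and up, clear of everything. I handed the job in; it gives no verdict.

**Last checks:**
- **Position along the rails:** the camera fit puts the board at x = 27 mm in the stand frame. Home is 30 mm, with ±3 mm play in the notches.
- **Height:** the slab top reads 70.5 ± 2.3 mm. It should be 72 mm when seated and 80 mm when riding on the rails.
- **Level:** tilt is 0.02 ± 0.02 rad, and the enlarged picture shows the slab lying down on the cheeks at both ends.
- **Load:** the tin and pack were standing in the last picture. I did not measure the bystanders again, but the hand stayed away from them.

**Disagreements:**
- **Sideways offset:** the fit reads y = +3.5 mm, more than the 2 mm side play, which I put down to camera error.
- **Drop point:** the drop came about 4 mm before the place I had predicted, within the fit's uncertainty.
- **Notch walls:** I did not push on to feel them, so "fully home" rests on the force drop and the pictures.

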